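# Cock and fire a spring punch to drive a pin home

## Robot

A 7-joint arm with a two-finger parallel gripper is mounted at the origin on a cart in front of the work surface, level with it; the furniture and walls round the work are solid. World frame = base frame: x ahead of the robot, y to its left, z up, the work surface at z = 0. Lengths are in m, angles in degrees, forces in N, time in s.
With the tool pointing down it reaches from about 0.425 to 0.875 m from the base axis. Payload 4.7 kg.
Tool frame: the origin (TCP) lies between the finger pads; the fingertips stand 19 mm ahead of it and the grasp point (between the pads) is the TCP (ctrl.finger_overhang is the z of the fingertips in the tool frame, in m); z points along the fingers, y is the direction in which the jaws open and shut (so a half turn about z gives the same grasp; the last joint's range is limited). The gripper opens to 87 mm and grips with 3 to 60 N. Pads are 19 mm wide; open, the fingers measure 117 mm over their backs; the gripper's body (75 mm by 190 mm) begins 51 mm behind the grasp point.
Start: joints at [-70.583, 18.392, -4.016, 83.108, 1.295, 78.541, -3.26], TCP at [0.207, 0.616, 0.242] pointing down, gripper open.
Joint ranges: [-163.93, 163.93], [-17.29, 119.83], [-79.2, 71.16], [3.27, 140.29], [-89.18, 269.18], [5.43, 117.66], [-154.24, 154.24]. Speed limits (degrees/s): [147.25, 147.25, 180, 180, 180, 180, 180].

## Interface

Orientations are given as a 3x3 rotation matrix whose columns are the frame's x, y, z axes.
In Python, from station import status, cams, order, ctrl gives the robot as it stands. The module is installed in compiled form; this text tells all that it offers.
- The arm moves only by the shell command python3 -m creep 'ROWS' [FORCE]. ROWS is JSON, a list of rows, each a list of 7 numbers: the turn, a rotation vector about the tool's x, y, z in units of 6 degrees (1.0 is 6 degrees), then the shift along the tool's x, y, z in units of 40 mm (1.0 is 40 mm), then the opening in per cent of the stroke, from 0 (shut) to 100 (fully open). In form: [[wx, wy, wz, x, y, z, claw], ...]. A call has 1 to 10 rows; each row shifts and turns the commanded pose from where the row before left it, along the tool's axes as they then stand; what a row does not reach is not made up. A row lasts 1/12 s, in which the tool goes at most 41.7 mm and 7.16 degrees, less where a joint would pass 70% of its speed; a pose out of reach is approached as far as the arm can. A call is refused whole if a number of a shift passes 1 or a number of a turn 1, either way. A call with a gripper value outside its range is refused whole. The fingers move at their own pace and stop on an object; FORCE is the grip in N (left out, the last holds). Time passes only in rows, so rows that do not move let the fingers close. It gives the time, the measured TCP pose, the force and the opening at its end, in the units of the state.
- status.read_state(): the state, without advancing time (a new reading comes with each control period).
- cams.grab_frame(name): name is "side" or "top"; returns the picture (420x560x3 uint8, blue, green, red); there is no depth.
- cams.calibration(name): a dict with "fx", "fy", "cx", "cy" (pixels), "D" ([k1, k2, p1, p2, k3] as OpenCV has them; the pictures are not rectified), "eye" and "orientation" of the camera in the world. Camera axes: x right, y up, looking along -z (the intrinsics and any distortion apply to the point x, -y, -z); pixel columns grow to the right and rows downward; lengths in m; the calibration is good to about 2 mm. A picture is of the moment at which its call begins. calibration takes no time and is no camera call.
- order.finish_job(): hands the job in, once; it reports no verdict.
The state is a dict: "clock": time; "joint_pos": joint angles; "dq": joint speeds; "effort": joint torques, N m; "tcp_pos": TCP position; "orientation": TCP orientation; "ft_force": force on the tool from outside, world axes, zero at the start; "ft_torque": the same for the moment, N m; "opening": finger opening in m.
Only numpy, scipy, OpenCV 4.12 (cv2) and the standard library are available. Lean on these libraries where they do the work, as an engineer would, in place of code of your own. Each camera call takes 0.05 s, during which the arm holds its last target.

## Task

Draw the black handle of the blue spring punch straight up against its spring until you feel the hidden sear catch, without hauling hard on the rubber stop that lies just beyond the catch point, and take your hand off: the handle must stay up by itself. Then press the red pad of the trip lever down to fire the striker, so that its one blow drives the headed brass pin fully home in the steel block, and let go of everything. Leave the tape roll, the ball bearing and the nut alone.

Things in the scene. Friction and masses are not known exactly. Their poses are not given: they have to be found in the camera images.
- punch: Spring punch fixed to the bench: base plate 150 x 130 x 14 mm; at its back a blue column with a blue head, 68 mm wide, its top 163 mm up (brass bush to 168). Origin on the bench below the vertical striker axis; x to its back, z up; trip lever on its -y side. A steel block with a headed brass pin is nested under the head. Only striker, lever and pin move.
- handle: Black round pull handle on the striker; origin mid-grip on the striker axis, 195 mm above the bench at rest. Grip: upright cylinder 30 mm diameter, 26 mm high; above it a flange 39 mm diameter, 6 mm thick; below it 14 mm of 12 mm rod to the brass bush at rest. Firm when pulled up; pushed down it gives up to 10 mm on a light 3 to 4 N spring. Striker and handle: 0.2 kg.
- striker (a joint): Draw of striker and handle in m, up: 0 at first, -0.006 on a pin driven home. Spring and weight pull down 4.5 N at 0, plus 0.12 N per mm. A setting collar hidden in the head decides where the sear catches: anywhere from 0.024 to 0.052. Over the 25 mm before it the sear drags (up to 4 N), then snaps in under the collar and carries the load: ease down and the pull goes to zero.
- stop: Rubber stop hidden in the head (20 x 12 x 8 mm), origin 142.5 mm above the bench on the striker axis. The collar meets it 2.5 mm beyond the catch point, wherever that is; from there the pull rises by 6 N per mm. It must never be loaded with more than 14 N.
- trip (a joint): Angle of the trip lever in rad: 0 at rest, grows as its red pad is pressed down, end stop at 0.36; a spring returns it. It does not move while the striker is drawn. With the striker cocked it fires at about 0.1 to 0.2 rad (11 to 22 mm at the pad), with some 3 N on the pad.
- trip_pad (a point): Middle of the top face of the red pad at the end of the trip lever (pad 30 x 34 x 8 mm), 125 mm to the -y side of the striker axis and 132 mm above the bench at rest; it is pressed straight down and the lever pivots about a line along the punch's x, 111 mm from the pad.
- pin (a joint): How far the brass pin (head 13 mm in diameter, 4 mm high) has been driven down into the block, in m: 0 at the start, 0.006 fully home with its head on the block. It sits tight and needs a blow (a steady push of 14 N or more would also shift it).
- tape: Roll of grey tape lying flat, 107 mm in diameter, 48 mm high, loose, beside the punch. Origin under its centre. Bystander.
- bearing: Steel ball bearing, 52 mm in diameter, 15 mm high, lying flat and loose beside the punch. Origin under its centre. Bystander.
- nut: Hex nut 30 x 34 x 14 mm, lying loose in front of the punch. Origin under its centre. Bystander.

How it is judged:
By the outcome, as a careful person would: the job done as asked, in the order asked, and still so for the second after the job is handed in, with the robot touching nothing.
It also fails if it takes over 64 s, if anything falls off the work surface, if the arm or the gripper's body presses on something with over 40 N, if the wrist force passes 120 N, or if a joint passes its speed limit or range.

## Working session

There is one attempt and no reset: what is moved stays moved. The work goes in short steps, Python scripts to look and compute and a shell command to move; the robot and the scene stay as the last step left them, time stands still between calls to the robot, and variables do not carry over. Pictures are saved under pics/ and viewed, and the job is handed in when it is done.

```bash
mkdir -p pics
python3 - <<'E'
from station import status,cams,ctrl
import cv2
s=status.read_state();print(s)
for n in("side","top"):
    im=cams.grab_frame(n);cv2.imwrite(f"pics/{n}0.png",im);print(n,cams.calibration(n))
print(ctrl.finger_overhang)
E
```

```text
{'clock': 0.0, 'joint_pos': array([-70.58320487,  18.43850844,  -4.01624064,  83.17400122,
         1.29716017,  78.5406389 ,  -3.26127882]), 'dq': array([-0.00930147,  0.04205021,  0.02646195, -0.03235411,  0.09136297,
       -0.07204275,  0.03454278]), 'effort': array([ 7.02802868e-05, -4.91281700e+01, -4.03968561e-01, -3.12538290e+01,
       -6.39379187e-02,  4.36984515e-02,  1.68602569e-04]), 'tcp_pos': array([0.20730828, 0.61551688, 0.24047573]), 'orientation': array([[-9.47728129e-01,  3.19078625e-01, -4.74422201e-04],
       [ 3.19078950e-01,  9.47726380e-01, -1.82519648e-03],
       [-1.32758747e-04, -1.88116818e-03, -9.99998222e-01]]), 'ft_force': array([ 0.00171379,  0.50950708, -0.72920487]), 'ft_torque': array([-0.01041479,  0.02181151,  0.00381788]), 'opening': 0.08710610833088633}
side {'fx': 434.4479358607872, 'fy': 434.4479358607872, 'cx': 286.2274324324277, 'cy': 211.1984723290757, 'D': array([-0.02641561,  0.        ,  0.        ,  0.        ,  0.        ]), 'eye': array([0.5819565 , 0.64905338, 0.71957297]), 'orientation': array([[-0.99848228, -0.0335335 ,  0.04368801],
       [ 0.05487111, -0.67373467,  0.73693334],
       [ 0.00472217,  0.7382121 ,  0.67455215]])}
top {'fx': 382.88412164205295, 'fy': 382.88412164205295, 'cx': 282.6275440359702, 'cy': 212.725881201239, 'D': array([-0.05136736,  0.        ,  0.        ,  0.        ,  0.        ]), 'eye': array([0.46778962, 0.01147116, 0.97637998]), 'orientation': array([[ 0.02005483,  0.99402569, -0.10728812],
       [-0.99925605,  0.02346387,  0.03060713],
       [ 0.03294167,  0.10659448,  0.99375674]])}
0.019
```

View pics/side0.png

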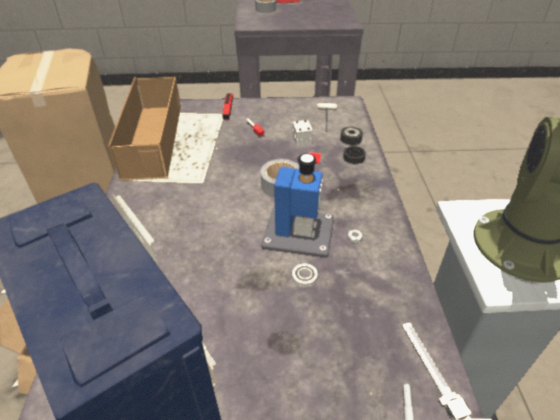

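View pics/top0.png

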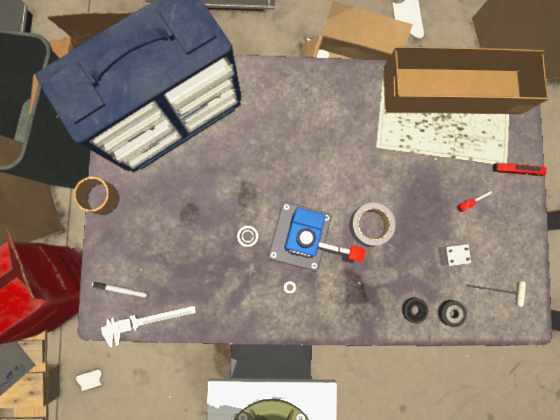

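```bash
cat > h.py <<'E'
import numpy as np,cv2
from station import cams,status
def ray(n,u,v):
    c=cams.calibration(n);K=np.array([[c['fx'],0,c['cx']],[0,c['fy'],c['cy']],[0,0,1]])
    p=cv2.undistortPoints(np.array([[[u,v]]],float),K,c['D'])[0,0]
    d=c['orientation']@np.array([p[0],-p[1],-1.]);return np.array(c['eye']),d/np.linalg.norm(d)
def onz(n,u,v,z):
    o,d=ray(n,u,v);return o+d*(z-o[2])/d[2]
def tri(a,b):
    (o1,d1),(o2,d2)=ray(*a),ray(*b)
    A=np.stack([d1,-d2],1);t=np.linalg.lstsq(A,o2-o1,rcond=None)[0]
    p,q=o1+d1*t[0],o2+d2*t[1];return (p+q)/2,np.linalg.norm(p-q)
E
python3 - <<'E'
import cv2,numpy as np
for n,(x,y,w,h) in {"side":(240,140,140,150),"top":(220,190,180,115)}.items():
    im=cv2.imread(f"pics/{n}0.png")
    f=4 if n=="top" else 4
    cv2.imwrite(f"pics/{n}0z.png",cv2.resize(im[y:y+h,x:x+w],None,fx=f,fy=f,interpolation=cv2.INTER_CUBIC))
    hsv=cv2.cvtColor(im,cv2.COLOR_BGR2HSV)
    m=((hsv[...,0]<8)|(hsv[...,0]>172))&(hsv[...,1]>150)&(hsv[...,2]>100)
    k,l,st,ce=cv2.connectedComponentsWithStats(m.astype(np.uint8))
    for i in range(1,k):
        if st[i,4]>15: print(n,'red',st[i],ce[i])
E
```

```text
side red [277   0  22   3  44] [286.90909091   0.54545455]
side red [223  94   9  20  94] [227.40425532 105.93617021]
side red [253 125  11  10  71] [258.05633803 129.54929577]
side red [310 153  11  10  52] [316.32692308 156.67307692]
top red [497 163  49  13 309] [518.19417476 169.13915858]
top red [458 199  18  12 136] [466.78676471 204.52205882]
top red [  0 232  18  44 390] [  6.01282051 256.83589744]
top red [348 246  18  16 209] [356.63157895 253.39712919]
top red [ 50 269  10   9  28] [ 54.28571429 272.82142857]
top red [   0  272   54   64 1587] [ 16.46061752 302.61877757]
```

View pics/side0z.png

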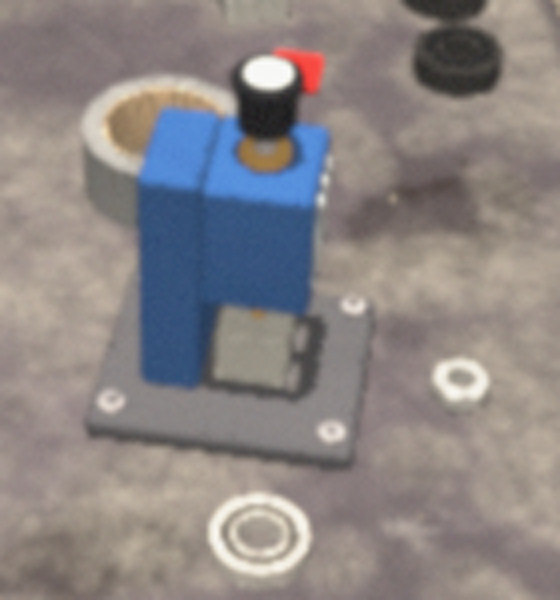

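View pics/top0z.png

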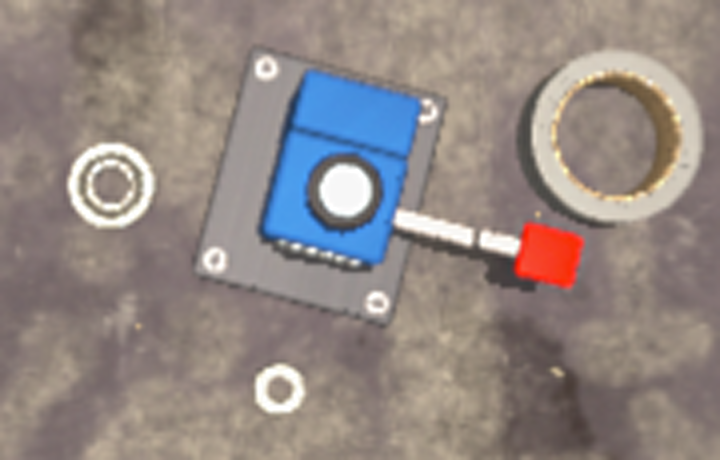

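Side view: handle cap at about (307,158), red pad partly hidden behind it at (316,157). Top view: cap at (306,237.5), red pad at (356.6,253.4), tape at about (374,224), bearing at (247,236), nut at (290,287).

Run:
```python
from h import *
im={n:cv2.imread(f"pics/{n}0.png") for n in("side","top")}
# white cap
def blob(n,x0,y0,x1,y1):
    hsv=cv2.cvtColor(im[n],cv2.COLOR_BGR2HSV)[y0:y1,x0:x1]
    m=((hsv[...,2]>185)&(hsv[...,1]<60)).astype(np.uint8)
    k,l,st,ce=cv2.connectedComponentsWithStats(m);i=1+np.argmax(st[1:,4]);return ce[i]+[x0,y0],st[i]
t,a=blob("top",290,225,320,250);s,b=blob("side",295,150,320,170);print(t,a,s,b)
p,g=tri(("top",*t),("side",*s));print("cap tri",p,g)
h=onz("top",*t,.214);print("cap top onz",h,"side onz",onz("side",*s,.214))
pad=onz("top",356.63,253.4,.132);print("pad",pad,np.linalg.norm((pad-h)[:2]), (pad-h)[:2]/np.linalg.norm((pad-h)[:2]))
sc={k:onz("top",220+(x)/4-.375,190+y/4-.375,.014) for k,(x,y) in dict(bl=(266,68),fl=(215,259),fr=(377,302),br=(426,110)).items()}
for k in sc:print(k,sc[k])
x=sc['bl']-sc['fl'];x2=sc['br']-sc['fr'];y=sc['fl']-sc['fr'];print(np.degrees([np.arctan2(x[1],x[0]),np.arctan2(x2[1],x2[0]),np.arctan2(-y[0],y[1])]),np.linalg.norm(x),np.linalg.norm(y))
print("tape",onz("top",373.8,223.6,.048))
```

```text
[305.91791045 237.1119403 ] [ 10   6  13  13 134] [306.6097561  157.57317073] [ 6  4 12  8 82]
cap tri [ 0.50109562 -0.05922345  0.21455491] 0.0023434214040640097
cap top onz [ 0.50227908 -0.05946478  0.214     ] side onz [ 0.49986156 -0.05972098  0.214     ]
pad [ 0.47228064 -0.18021492  0.132     ] 0.12442066635078926 [-0.24110498 -0.97049904]
bl [ 0.58744739 -0.02672402  0.014     ]
fl [0.46645685 0.0028644  0.014     ]
fr [ 0.44167699 -0.09903698  0.014     ]
br [ 0.56307205 -0.12879617  0.014     ]
[-13.7420568  -13.7740466  -13.66760874] 0.12455595209056745 0.10487102858359333
tape [ 0.54642415 -0.24193064  0.048     ]
```

```bash
python3 -m creep '[[0,0,0,0,0,-0.75,100],[0,0,0,0,0,-0.75,100],[0,0,0,-0.6,-0.7,0,100],[0,0,0,-0.6,-0.7,0,100],[0,0,0,-0.6,-0.7,0,100],[0,0,0,-0.6,-0.7,0,100],[0,0,0,-0.6,-0.7,0,100],[0,0,0,-0.6,-0.7,0,100],[0,0,0,-0.6,-0.7,0,100],[0,0,0,-0.6,-0.7,0,100]]' 40; python3 -c "
from station import status;print(status.read_state()['joint_pos'])"
```

```text
clock: 0.93
tcp_pos: [0.3182, 0.3405, 0.3012]
orientation: [[-0.948, 0.319, -0.0], [0.319, 0.948, -0.0], [0.0, -0.0, -1.0]]
ft_force: [0.8, -0.2, 0.3]
opening: 0.0868
[-56.28516737  -5.60402861   5.64411977 102.75056414   0.54607784
  82.84777083  20.66006553]
```

```bash
python3 -m creep '[[0,0,0,-0.6,-0.64,0,100],[0,0,0,-0.6,-0.64,0,100],[0,0,0,-0.6,-0.64,0,100],[0,0,0,-0.6,-0.64,0,100],[0,0,0,-0.6,-0.64,0,100],[0,0,0,-0.6,-0.64,0,100],[0,0,0,-0.6,-0.64,0,100],[0,0,0,-0.6,-0.64,0,100],[0,0,0,-0.6,-0.64,0,100],[0,0,0,-0.6,-0.64,0,100]]' 40; python3 -c "
from station import status;print(status.read_state()['joint_pos'])"
```

```text
clock: 1.77
tcp_pos: [0.4638, 0.0215, 0.3014]
orientation: [[-0.948, 0.319, 0.0], [0.319, 0.948, 0.0], [0.0, 0.0, -1.0]]
ft_force: [1.0, -0.2, 0.2]
opening: 0.0869
[-40.15247302  -8.05560703  31.14601786 103.73311697   4.16178492
  83.18624928  61.644282  ]
```

```bash
python3 -m creep '[[0,0,0,-0.51,-0.54,0,100],[0,0,0,-0.51,-0.54,0,100],[0,0,0,-0.51,-0.54,0,100],[0,0,0,0,0,0.6,100],[0,0,0,0,0,0.6,100],[0,0,0,0,0,0,100]]' 40
python3 - <<'E'
from h import *
print(status.read_state()['joint_pos'],status.read_state()['ft_force'])
for n in("side","top"):
    im=cams.grab_frame(n);x,y,w,h=(240,60,140,150) if n=="side" else (220,160,180,140)
    cv2.imwrite(f"pics/{n}1z.png",cv2.resize(im[y:y+h,x:x+w],None,fx=4,fy=4,interpolation=cv2.INTER_CUBIC))
E
```

```text
clock: 2.27
tcp_pos: [0.4983, -0.058, 0.2492]
orientation: [[-0.947, 0.32, -0.008], [0.32, 0.947, -0.001], [0.007, -0.003, -1.0]]
ft_force: [-1.5, 0.5, 0.5]
opening: 0.0867
[-35.56196436  -0.86900644  39.1438802  104.00236699   0.63500828
  77.11648047  74.74312149] [-1.45584461  0.53706455  0.5377165 ]
```

View pics/side1z.png

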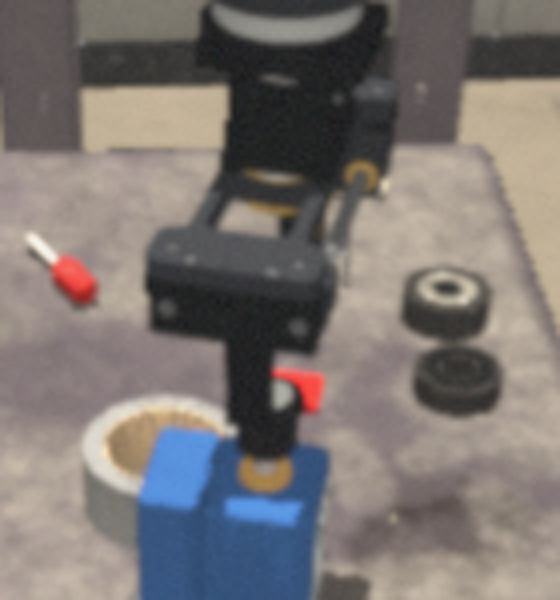

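View pics/top1z.png

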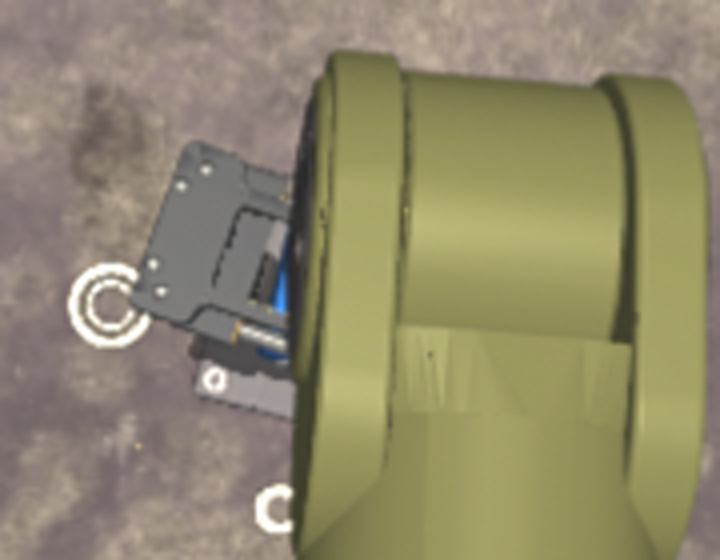

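```bash
python3 -m creep '[[0,0,0,-0.07,0.02,0.32,100],[0,0,0,0,0,0.32,100],[0,0,0,0,0,0.32,100],[0,0,0,0,0,0,100],[0,0,0,0,0,0,100]]' 40; python3 -c "
from station import status;print(status.read_state()['joint_pos'])"
```

```text
clock: 2.78
tcp_pos: [0.5043, -0.0574, 0.2162]
orientation: [[-0.948, 0.318, 0.001], [0.318, 0.948, 0.0], [-0.001, 0.0, -1.0]]
ft_force: [0.0, -0.3, 0.3]
opening: 0.0867
[-35.21260867   1.07040402  39.55157298 106.33919444  -0.72802721
  72.78766149  75.98754505]
```

```bash
python3 -m creep '[[0,0,0,0.055,-0.07,0.13,100],[0,0,0,0,0,0,100],[0,0,0,0,0,0,100]]' 40; python3 -m creep '[[0,0,0,0,0,0,40],[0,0,0,0,0,0,40],[0,0,0,0,0,0,40],[0,0,0,0,0,0,40],[0,0,0,0,0,0,40],[0,0,0,0,0,0,40]]' 40
```

```text
clock: 3.03
tcp_pos: [0.5011, -0.0599, 0.2106]
orientation: [[-0.948, 0.319, 0.001], [0.319, 0.948, 0.0], [-0.001, 0.001, -1.0]]
ft_force: [-0.4, 0.0, -0.6]
opening: 0.0869
clock: 3.53
tcp_pos: [0.501, -0.0597, 0.21]
orientation: [[-0.948, 0.319, 0.0], [0.319, 0.948, 0.0], [-0.0, 0.0, -1.0]]
ft_force: [0.7, 0.4, 0.8]
opening: 0.055
```

```bash
python3 -m creep '[[0,0,0,0,0,0,40],[0,0,0,0,0,0,40],[0,0,0,0,0,0,40],[0,0,0,0,0,0,40]]' 40;python3 -m creep '[[0,0,0,0,0,0,20],[0,0,0,0,0,0,20],[0,0,0,0,0,0,20],[0,0,0,0,0,0,20],[0,0,0,0,0,0,20],[0,0,0,0,0,0,20]]' 40
```

```text
clock: 3.87
tcp_pos: [0.5012, -0.059, 0.21]
orientation: [[-0.948, 0.319, 0.001], [0.319, 0.948, 0.001], [-0.0, 0.001, -1.0]]
ft_force: [0.8, 1.5, 0.1]
opening: 0.0365
clock: 4.37
tcp_pos: [0.5011, -0.0591, 0.21]
orientation: [[-0.948, 0.319, 0.0], [0.319, 0.948, 0.001], [-0.0, 0.001, -1.0]]
ft_force: [1.2, 5.3, -0.3]
opening: 0.0368
```

```bash
python3 -m creep '[[0,0,0,0,0.02,0,20],[0,0,0,0,0,0,20],[0,0,0,0,0,0,20]]' 50
python3 - <<'E'
from h import *
im=cams.grab_frame("side");x,y,w,h=(240,60,140,150)
cv2.imwrite("pics/side2z.png",cv2.resize(im[y:y+h,x:x+w],None,fx=4,fy=4,interpolation=cv2.INTER_CUBIC))
E
```

```text
clock: 4.62
tcp_pos: [0.5012, -0.059, 0.21]
orientation: [[-0.948, 0.319, -0.0], [0.319, 0.948, 0.0], [0.0, 0.0, -1.0]]
ft_force: [1.4, 4.1, -0.3]
opening: 0.0367
```

View pics/side2z.png

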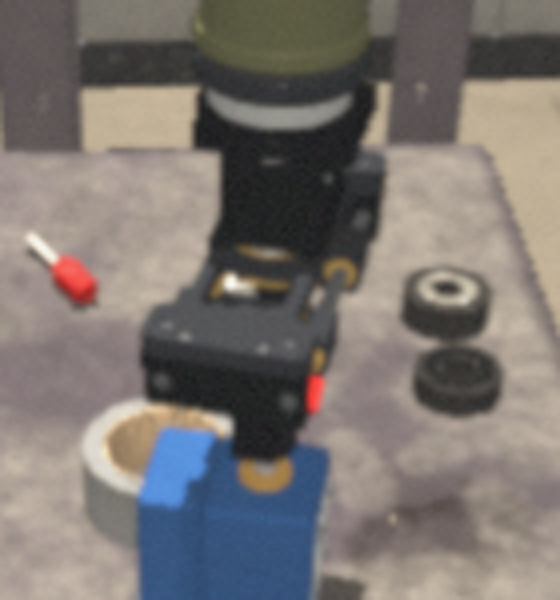

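Finger is centred on the handle rod (cols 262 vs 265 in the crop). Start drawing.

```bash
for i in 1; do python3 -m creep '[[0,0,0,0,0,-0.05,20],[0,0,0,0,0,-0.05,20],[0,0,0,0,0,0,20]]' 50; python3 -m creep '[[0,0,0,0,0,-0.05,20],[0,0,0,0,0,-0.05,20],[0,0,0,0,0,0,20]]' 50;  python3 -m creep '[[0,0,0,0,0,-0.05,20],[0,0,0,0,0,-0.05,20],[0,0,0,0,0,0,20]]' 50;  python3 -m creep '[[0,0,0,0,0,-0.05,20],[0,0,0,0,0,-0.05,20],[0,0,0,0,0,0,20]]' 50; done | grep -v orient
```

```text
clock: 4.92
tcp_pos: [0.5011, -0.059, 0.2139]
ft_force: [2.9, 4.0, -5.4]
opening: 0.0364
clock: 5.17
tcp_pos: [0.5012, -0.059, 0.2182]
ft_force: [2.6, 2.6, -5.0]
opening: 0.0364
clock: 5.42
tcp_pos: [0.5011, -0.059, 0.2222]
ft_force: [2.8, 3.6, -5.6]
opening: 0.0365
clock: 5.67
tcp_pos: [0.5011, -0.059, 0.2262]
ft_force: [3.1, 4.1, -5.8]
opening: 0.0365
```

```bash
for i in 1; do python3 -m creep '[[0,0,0,0,0,-0.025,20],[0,0,0,0,0,-0.025,20],[0,0,0,0,0,0,20]]' 50; python3 -m creep '[[0,0,0,0,0,-0.025,20],[0,0,0,0,0,-0.025,20],[0,0,0,0,0,0,20]]' 50;  python3 -m creep '[[0,0,0,0,0,-0.025,20],[0,0,0,0,0,-0.025,20],[0,0,0,0,0,0,20]]' 50;  python3 -m creep '[[0,0,0,0,0,-0.025,20],[0,0,0,0,0,-0.025,20],[0,0,0,0,0,0,20]]' 50; done | grep -v orient
python3 - <<'E'
from h import *
im=cams.grab_frame("side");x,y,w,h=(240,60,140,150)
cv2.imwrite("pics/side3z.png",cv2.resize(im[y:y+h,x:x+w],None,fx=4,fy=4,interpolation=cv2.INTER_CUBIC))
E
```

```text
clock: 5.92
tcp_pos: [0.5011, -0.059, 0.228]
ft_force: [2.3, 3.2, -6.6]
opening: 0.0362
clock: 6.17
tcp_pos: [0.5012, -0.059, 0.2301]
ft_force: [2.5, 2.4, -6.7]
opening: 0.0369
clock: 6.42
tcp_pos: [0.5011, -0.059, 0.2321]
ft_force: [2.3, 3.3, -7.3]
opening: 0.0363
clock: 6.67
tcp_pos: [0.5012, -0.059, 0.2341]
ft_force: [2.9, 2.9, -8.1]
opening: 0.0364
```

View pics/side3z.png

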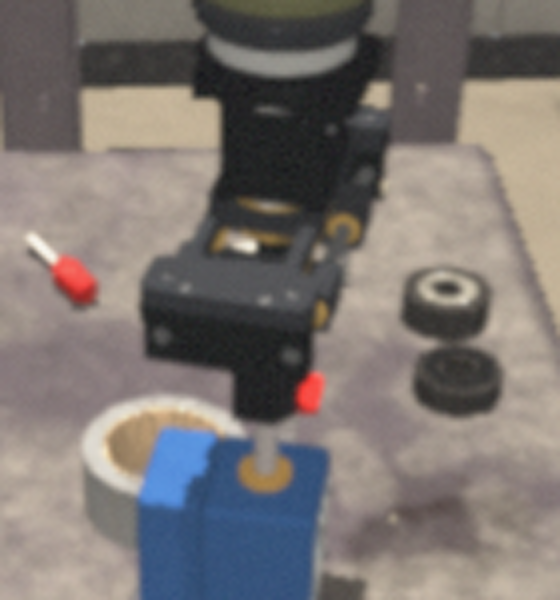

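Rod now exposed (col 265, rows 420–470); the handle follows, and drag is beginning.

```bash
for i in 1; do python3 -m creep '[[0,0,0,0,0,-0.025,20],[0,0,0,0,0,-0.025,20],[0,0,0,0,0,0,20]]' 50; python3 -m creep '[[0,0,0,0,0,-0.025,20],[0,0,0,0,0,0,20]]' 50; python3 -m creep '[[0,0,0,0,0,-0.025,20],[0,0,0,0,0,0,20]]' 50; done | grep -v orient
```

```text
clock: 6.97
tcp_pos: [0.5012, -0.059, 0.2361]
ft_force: [2.9, 3.2, -7.8]
opening: 0.0369
clock: 7.13
tcp_pos: [0.5011, -0.059, 0.237]
ft_force: [3.0, 2.7, -9.1]
opening: 0.0364
clock: 7.3
tcp_pos: [0.5011, -0.059, 0.2378]
ft_force: [2.9, 4.2, -9.9]
opening: 0.0364
```

```bash
for i in 1; do python3 -m creep '[[0,0,0,0,0,-0.025,20],[0,0,0,0,0,0,20],[0,0,0,0,0,0,20]]' 50; python3 -m creep '[[0,0,0,0,0,-0.025,20],[0,0,0,0,0,0,20],[0,0,0,0,0,0,20]]' 50;  done | grep -v orient
```

```text
clock: 7.55
tcp_pos: [0.5011, -0.059, 0.239]
ft_force: [3.1, 3.4, -8.7]
opening: 0.0365
clock: 7.8
tcp_pos: [0.5011, -0.059, 0.2399]
ft_force: [3.4, 3.2, -9.3]
opening: 0.0365
```

```bash
for i in 1; do python3 -m creep '[[0,0,0,0,0,-0.025,20],[0,0,0,0,0,0,20],[0,0,0,0,0,0,20]]' 50; python3 -m creep '[[0,0,0,0,0,-0.025,20],[0,0,0,0,0,0,20],[0,0,0,0,0,0,20]]' 50; python3 -m creep '[[0,0,0,0,0,-0.025,20],[0,0,0,0,0,0,20],[0,0,0,0,0,0,20]]' 50;  done | grep -v orient
```

```text
clock: 8.05
tcp_pos: [0.5012, -0.059, 0.2411]
ft_force: [2.1, 3.6, -8.3]
opening: 0.0362
clock: 8.3
tcp_pos: [0.5012, -0.059, 0.2421]
ft_force: [3.2, 3.3, -7.3]
opening: 0.0368
clock: 8.55
tcp_pos: [0.5011, -0.059, 0.243]
ft_force: [3.2, 3.1, -9.8]
opening: 0.0365
```

```bash
for i in 1; do python3 -m creep '[[0,0,0,0,0,0,20]]'; python3 -m creep '[[0,0,0,0,0,0,20]]'; python3 -m creep '[[0,0,0,0,0,0,20]]'; python3 -m creep '[[0,0,0,0,0,0,20]]';python3 -m creep '[[0,0,0,0,0,0,20]]';python3 -m creep '[[0,0,0,0,0,0,20]]'; done | grep -E 'ft|tcp'
```

```text
tcp_pos: [0.5011, -0.059, 0.2429]
ft_force: [2.8, 3.3, -9.2]
tcp_pos: [0.5011, -0.059, 0.243]
ft_force: [2.9, 3.3, -9.0]
tcp_pos: [0.5011, -0.059, 0.2429]
ft_force: [2.9, 3.5, -9.0]
tcp_pos: [0.5011, -0.059, 0.2429]
ft_force: [2.2, 3.2, -9.9]
tcp_pos: [0.5011, -0.059, 0.2429]
ft_force: [2.4, 3.9, -9.3]
tcp_pos: [0.5012, -0.059, 0.243]
ft_force: [1.5, 3.7, -9.1]
```

```bash
for i in 1; do python3 -m creep '[[0,0,0,0,0,-0.025,20],[0,0,0,0,0,0,20]]'; python3 -m creep '[[0,0,0,0,0,0,20]]'; python3 -m creep '[[0,0,0,0,0,0,20]]'; python3 -m creep '[[0,0,0,0,0,0,20]]';python3 -m creep '[[0,0,0,0,0,-0.025,20],[0,0,0,0,0,0,20]]';python3 -m creep '[[0,0,0,0,0,0,20]]';python3 -m creep '[[0,0,0,0,0,0,20]]';python3 -m creep '[[0,0,0,0,0,0,20]]'; done | grep -E 'ft|tcp'
```

```text
tcp_pos: [0.5012, -0.059, 0.244]
ft_force: [2.4, 3.1, -8.9]
tcp_pos: [0.5012, -0.059, 0.244]
ft_force: [2.6, 2.9, -9.8]
tcp_pos: [0.5012, -0.059, 0.2441]
ft_force: [1.6, 3.2, -9.6]
tcp_pos: [0.5012, -0.059, 0.244]
ft_force: [2.3, 4.1, -9.9]
tcp_pos: [0.5012, -0.059, 0.2449]
ft_force: [2.8, 2.7, -9.9]
tcp_pos: [0.5012, -0.059, 0.2449]
ft_force: [3.2, 3.2, -10.5]
tcp_pos: [0.5012, -0.059, 0.2449]
ft_force: [2.1, 2.7, -11.1]
tcp_pos: [0.5012, -0.059, 0.2449]
ft_force: [2.9, 3.8, -10.6]
```

```bash
for i in 1; do python3 -m creep '[[0,0,0,0,0,-0.025,20],[0,0,0,0,0,0,20]]'; python3 -m creep '[[0,0,0,0,0,0,20]]'; python3 -m creep '[[0,0,0,0,0,0,20]]'; python3 -m creep '[[0,0,0,0,0,-0.025,20],[0,0,0,0,0,0,20]]';python3 -m creep '[[0,0,0,0,0,0,20]]';python3 -m creep '[[0,0,0,0,0,0,20]]'; done | grep -E 'ft|tcp'
```

```text
tcp_pos: [0.5012, -0.059, 0.246]
ft_force: [2.0, 3.5, -10.0]
tcp_pos: [0.5012, -0.059, 0.2461]
ft_force: [1.0, 2.6, -9.6]
tcp_pos: [0.5012, -0.059, 0.2461]
ft_force: [1.7, 3.9, -9.9]
tcp_pos: [0.5012, -0.059, 0.247]
ft_force: [2.3, 3.6, -10.6]
tcp_pos: [0.5012, -0.059, 0.247]
ft_force: [2.2, 3.0, -10.5]
tcp_pos: [0.5012, -0.059, 0.247]
ft_force: [2.0, 3.6, -10.1]
```

```bash
for i in 1; do python3 -m creep '[[0,0,0,0,0,-0.025,20],[0,0,0,0,0,0,20]]'; python3 -m creep '[[0,0,0,0,0,0,20]]'; python3 -m creep '[[0,0,0,0,0,0,20]]'; python3 -m creep '[[0,0,0,0,0,-0.025,20],[0,0,0,0,0,0,20]]';python3 -m creep '[[0,0,0,0,0,0,20]]';python3 -m creep '[[0,0,0,0,0,0,20]]'; done | grep -E 'ft|tcp'
```

```text
tcp_pos: [0.5012, -0.059, 0.2479]
ft_force: [1.6, 2.9, -10.4]
tcp_pos: [0.5012, -0.059, 0.248]
ft_force: [2.0, 3.5, -10.2]
tcp_pos: [0.5012, -0.059, 0.248]
ft_force: [2.0, 3.6, -11.4]
tcp_pos: [0.5012, -0.059, 0.2491]
ft_force: [2.5, 3.3, -11.2]
tcp_pos: [0.5012, -0.059, 0.2491]
ft_force: [1.9, 3.4, -10.4]
tcp_pos: [0.5012, -0.059, 0.2491]
ft_force: [2.5, 3.2, -10.5]
```

```bash
for i in 1; do python3 -m creep '[[0,0,0,0,0,-0.025,20],[0,0,0,0,0,0,20]]'; python3 -m creep '[[0,0,0,0,0,0,20]]'; python3 -m creep '[[0,0,0,0,0,0,20]]'; python3 -m creep '[[0,0,0,0,0,-0.025,20],[0,0,0,0,0,0,20]]';python3 -m creep '[[0,0,0,0,0,0,20]]';python3 -m creep '[[0,0,0,0,0,0,20]]'; done | grep -E 'ft|tcp'
```

```text
tcp_pos: [0.5012, -0.059, 0.2501]
ft_force: [2.3, 3.3, -10.5]
tcp_pos: [0.5012, -0.059, 0.2501]
ft_force: [1.1, 3.2, -10.9]
tcp_pos: [0.5012, -0.059, 0.2501]
ft_force: [1.0, 3.5, -10.5]
tcp_pos: [0.5012, -0.059, 0.2511]
ft_force: [0.8, 3.0, -9.9]
tcp_pos: [0.5012, -0.059, 0.2511]
ft_force: [0.9, 3.0, -10.2]
tcp_pos: [0.5012, -0.059, 0.2511]
ft_force: [1.7, 3.6, -8.8]
```

```bash
for i in 1; do python3 -m creep '[[0,0,0,0,0,0,20]]';python3 -m creep '[[0,0,0,0,0,0,20]]'; python3 -m creep '[[0,0,0,0,0,-0.025,20],[0,0,0,0,0,0,20]]';python3 -m creep '[[0,0,0,0,0,0,20]]';python3 -m creep '[[0,0,0,0,0,0,20]]'; python3 -m creep '[[0,0,0,0,0,0,20]]'; done | grep -E 'ft|tcp'
```

```text
tcp_pos: [0.5012, -0.059, 0.2511]
ft_force: [1.1, 4.2, -9.4]
tcp_pos: [0.5012, -0.059, 0.2511]
ft_force: [0.8, 3.4, -8.6]
tcp_pos: [0.5012, -0.059, 0.252]
ft_force: [1.6, 3.3, -10.3]
tcp_pos: [0.5012, -0.059, 0.252]
ft_force: [0.6, 2.9, -9.8]
tcp_pos: [0.5012, -0.059, 0.252]
ft_force: [2.1, 2.8, -9.0]
tcp_pos: [0.5012, -0.059, 0.252]
ft_force: [0.8, 3.4, -9.0]
```

```bash
for i in 1; do python3 -m creep '[[0,0,0,0,0,0.025,20],[0,0,0,0,0,0,20]]';python3 -m creep '[[0,0,0,0,0,0,20]]'; python3 -m creep '[[0,0,0,0,0,0.025,20],[0,0,0,0,0,0,20]]';python3 -m creep '[[0,0,0,0,0,0,20]]';python3 -m creep '[[0,0,0,0,0,0.025,20],[0,0,0,0,0,0,20]]'; python3 -m creep '[[0,0,0,0,0,0,20]]'; done | grep -E 'ft|tcp|clock'
```

```text
clock: 12.63
tcp_pos: [0.5012, -0.059, 0.251]
ft_force: [0.4, 3.8, -8.4]
clock: 12.72
tcp_pos: [0.5012, -0.059, 0.251]
ft_force: [-0.0, 4.0, -8.6]
clock: 12.88
tcp_pos: [0.5012, -0.059, 0.2498]
ft_force: [0.9, 3.0, -9.1]
clock: 12.97
tcp_pos: [0.5012, -0.059, 0.2498]
ft_force: [1.8, 3.2, -8.3]
clock: 13.13
tcp_pos: [0.5012, -0.059, 0.2487]
ft_force: [2.0, 3.1, -10.8]
clock: 13.22
tcp_pos: [0.5012, -0.059, 0.2487]
ft_force: [1.2, 3.4, -10.8]
```

```bash
for i in 1; do python3 -m creep '[[0,0,0,0,0,-0.04,20],[0,0,0,0,0,-0.04,20],[0,0,0,0,0,0,20]]';python3 -m creep '[[0,0,0,0,0,0,20]]'; python3 -m creep '[[0,0,0,0,0,-0.025,20],[0,0,0,0,0,0,20]]';python3 -m creep '[[0,0,0,0,0,0,20]]';python3 -m creep '[[0,0,0,0,0,0,20]]'; done | grep -E 'ft|tcp|clock'
 python3 - <<'E'
from h import *
im=cams.grab_frame("side");x,y,w,h=(240,60,140,150)
cv2.imwrite("pics/side4z.png",cv2.resize(im[y:y+h,x:x+w],None,fx=4,fy=4,interpolation=cv2.INTER_CUBIC))
E
```

```text
clock: 13.47
tcp_pos: [0.5012, -0.059, 0.2525]
ft_force: [1.2, 3.3, -10.0]
clock: 13.55
tcp_pos: [0.5012, -0.059, 0.2524]
ft_force: [0.7, 4.1, -9.2]
clock: 13.72
tcp_pos: [0.5012, -0.059, 0.2533]
ft_force: [1.3, 2.6, -10.4]
clock: 13.8
tcp_pos: [0.5012, -0.059, 0.2533]
ft_force: [0.9, 3.9, -9.2]
clock: 13.88
tcp_pos: [0.5012, -0.059, 0.2533]
ft_force: [1.1, 4.0, -9.4]
```

View pics/side4z.png

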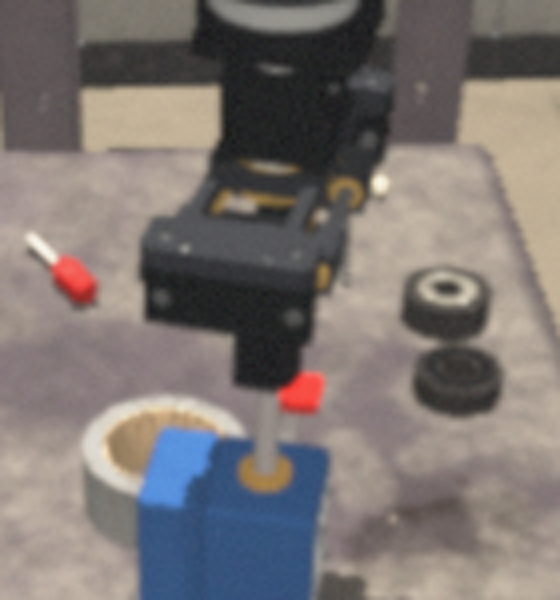

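```bash
python3 - <<'E'
from h import *
for f in ("pics/side2z.png","pics/side3z.png","pics/side4z.png"):
    im=cv2.imread(f); g=cv2.cvtColor(im,cv2.COLOR_BGR2GRAY)[:,262:270].mean(1)
    r=np.arange(330,480)
    gg=g[330:480]; d=np.diff(cv2.GaussianBlur(gg.reshape(-1,1),(1,7),0).ravel()); 
    e=330+np.argmax(d); 
    o,dd=ray("side",240+265/4-.375,60+e/4-.375)
    t=(-.0593-o[1])/dd[1]; print(f,e,o+dd*t)
E
for i in 1; do python3 -m creep '[[0,0,0,0,0,-0.025,20],[0,0,0,0,0,0,20]]';python3 -m creep '[[0,0,0,0,0,0,20]]'; python3 -m creep '[[0,0,0,0,0,0,20]]';done | grep -E 'ft|tcp|clock'
```

```text
pics/side2z.png 461 [ 0.4998533  -0.0593      0.17083438]
pics/side3z.png 423 [ 0.50070636 -0.0593      0.1950835 ]
pics/side4z.png 390 [ 0.50142167 -0.0593      0.21543984]
clock: 14.1
tcp_pos: [0.5012, -0.059, 0.2542]
ft_force: [0.6, 3.4, -10.5]
clock: 14.18
tcp_pos: [0.5012, -0.059, 0.2542]
ft_force: [0.9, 3.8, -11.0]
clock: 14.27
tcp_pos: [0.5012, -0.059, 0.2541]
ft_force: [0.8, 3.2, -10.5]
```

```bash
for i in 1; do python3 -m creep '[[0,0,0,0,0,-0.025,20],[0,0,0,0,0,0,20]]';python3 -m creep '[[0,0,0,0,0,0,20]]'; python3 -m creep '[[0,0,0,0,0,0,20]]'; python3 -m creep '[[0,0,0,0,0,-0.025,20],[0,0,0,0,0,0,20]]';python3 -m creep '[[0,0,0,0,0,0,20]]'; python3 -m creep '[[0,0,0,0,0,0,20]]';done | grep -E 'ft|tcp|clock'
```

```text
clock: 14.43
tcp_pos: [0.5012, -0.059, 0.2552]
ft_force: [2.4, 3.6, -10.8]
clock: 14.52
tcp_pos: [0.5012, -0.059, 0.2552]
ft_force: [1.7, 3.4, -11.0]
clock: 14.6
tcp_pos: [0.5012, -0.059, 0.2552]
ft_force: [0.8, 2.5, -10.7]
clock: 14.77
tcp_pos: [0.5012, -0.059, 0.2563]
ft_force: [2.1, 4.5, -10.7]
clock: 14.85
tcp_pos: [0.5012, -0.059, 0.2562]
ft_force: [0.8, 3.9, -11.0]
clock: 14.93
tcp_pos: [0.5012, -0.059, 0.2562]
ft_force: [1.6, 3.4, -9.9]
```

```bash
for i in 1; do python3 -m creep '[[0,0,0,0,0,-0.025,20],[0,0,0,0,0,0,20]]';python3 -m creep '[[0,0,0,0,0,0,20]]'; python3 -m creep '[[0,0,0,0,0,0,20]]'; python3 -m creep '[[0,0,0,0,0,-0.025,20],[0,0,0,0,0,0,20]]';python3 -m creep '[[0,0,0,0,0,0,20]]'; python3 -m creep '[[0,0,0,0,0,0,20]]';done | grep -E 'ft|tcp|clock'
```

```text
clock: 15.1
tcp_pos: [0.5012, -0.059, 0.2573]
ft_force: [1.5, 3.0, -9.8]
clock: 15.18
tcp_pos: [0.5012, -0.059, 0.2573]
ft_force: [1.1, 2.6, -9.8]
clock: 15.27
tcp_pos: [0.5012, -0.059, 0.2573]
ft_force: [1.1, 3.1, -9.7]
clock: 15.43
tcp_pos: [0.5012, -0.059, 0.2583]
ft_force: [1.4, 2.3, -10.2]
clock: 15.52
tcp_pos: [0.5012, -0.059, 0.2583]
ft_force: [-0.1, 3.9, -9.9]
clock: 15.6
tcp_pos: [0.5012, -0.059, 0.2583]
ft_force: [0.7, 3.7, -9.3]
```

```bash
for i in 1; do python3 -m creep '[[0,0,0,0,0,0.04,20],[0,0,0,0,0,0,20]]';python3 -m creep '[[0,0,0,0,0,0,20]]'; python3 -m creep '[[0,0,0,0,0,0.03,20],[0,0,0,0,0,0,20]]';python3 -m creep '[[0,0,0,0,0,0,20]]'; done | grep -E 'ft|tcp|clock'
```

```text
clock: 15.77
tcp_pos: [0.5012, -0.059, 0.2565]
ft_force: [1.2, 2.7, -9.1]
clock: 15.85
tcp_pos: [0.5012, -0.059, 0.2565]
ft_force: [0.6, 2.6, -9.4]
clock: 16.02
tcp_pos: [0.5012, -0.059, 0.2552]
ft_force: [1.7, 4.7, -9.4]
clock: 16.1
tcp_pos: [0.5012, -0.059, 0.2552]
ft_force: [1.6, 3.7, -9.8]
```

```bash
for i in 1; do python3 -m creep '[[0,0,0,0,0,-0.04,20],[0,0,0,0,0,-0.04,20],[0,0,0,0,0,0,20]]';python3 -m creep '[[0,0,0,0,0,0,20]]'; python3 -m creep '[[0,0,0,0,0,-0.025,20],[0,0,0,0,0,0,20]]';python3 -m creep '[[0,0,0,0,0,0,20]]';python3 -m creep '[[0,0,0,0,0,0,20]]'; done | grep -E 'ft|tcp|clock'
```

```text
clock: 16.35
tcp_pos: [0.5012, -0.059, 0.2589]
ft_force: [1.4, 3.0, -9.6]
clock: 16.43
tcp_pos: [0.5012, -0.059, 0.2588]
ft_force: [0.6, 4.1, -8.2]
clock: 16.6
tcp_pos: [0.5012, -0.059, 0.2598]
ft_force: [-0.9, 3.7, -8.4]
clock: 16.68
tcp_pos: [0.5012, -0.059, 0.2598]
ft_force: [0.4, 3.8, -8.8]
clock: 16.77
tcp_pos: [0.5013, -0.059, 0.2598]
ft_force: [0.3, 3.2, -7.5]
```

```bash
for i in 1; do python3 -m creep '[[0,0,0,0,0,0.03,20],[0,0,0,0,0,0,20]]';python3 -m creep '[[0,0,0,0,0,0,20]]'; python3 -m creep '[[0,0,0,0,0,0.03,20],[0,0,0,0,0,0,20]]';python3 -m creep '[[0,0,0,0,0,0,20]]'; done | grep -E 'ft|tcp|clock'
 python3 - <<'E'
from h import *
im=cams.grab_frame("side");x,y,w,h=(240,60,140,150)
im=cv2.resize(im[y:y+h,x:x+w],None,fx=4,fy=4,interpolation=cv2.INTER_CUBIC);cv2.imwrite("pics/side5z.png",im)
g=cv2.cvtColor(im,cv2.COLOR_BGR2GRAY)[:,262:270].mean(1)
gg=g[330:480]; d=np.diff(cv2.GaussianBlur(gg.reshape(-1,1),(1,7),0).ravel()); 
e=330+np.argmax(d); 
o,dd=ray("side",240+265/4-.375,60+e/4-.375)
t=(-.0593-o[1])/dd[1]; print(e,o+dd*t)
E
```

```text
clock: 16.93
tcp_pos: [0.5013, -0.059, 0.2592]
ft_force: [-1.9, 3.3, -2.0]
clock: 17.02
tcp_pos: [0.5014, -0.059, 0.2592]
ft_force: [-2.0, 4.0, 0.1]
clock: 17.18
tcp_pos: [0.5013, -0.059, 0.2573]
ft_force: [-0.1, 4.3, -9.9]
clock: 17.27
tcp_pos: [0.5012, -0.059, 0.2564]
ft_force: [1.2, 3.6, -9.4]
385 [ 0.50152806 -0.0593      0.21846931]
```

```bash
for i in 1; do python3 -m creep '[[0,0,0,0,0,-0.04,20],[0,0,0,0,0,-0.04,20],[0,0,0,0,0,0,20]]';python3 -m creep '[[0,0,0,0,0,-0.02,20],[0,0,0,0,0,0,20],[0,0,0,0,0,0,20]]'; python3 -m creep '[[0,0,0,0,0,0,20]]';python3 -m creep '[[0,0,0,0,0,-0.015,20],[0,0,0,0,0,0,20]]'; python3 -m creep '[[0,0,0,0,0,0,20],[0,0,0,0,0,0,20]]'; done | grep -E 'ft|tcp|clock'
```

```text
clock: 17.57
tcp_pos: [0.5012, -0.059, 0.2603]
ft_force: [1.2, 3.5, -8.6]
clock: 17.82
tcp_pos: [0.5012, -0.059, 0.261]
ft_force: [2.8, 4.2, -10.3]
clock: 17.9
tcp_pos: [0.5012, -0.059, 0.261]
ft_force: [2.3, 4.7, -10.9]
clock: 18.07
tcp_pos: [0.5012, -0.059, 0.2618]
ft_force: [2.9, 4.0, -10.7]
clock: 18.23
tcp_pos: [0.5012, -0.059, 0.2617]
ft_force: [1.6, 3.1, -11.5]
```

```bash
for i in 1; do python3 -m creep '[[0,0,0,0,0,0.02,20],[0,0,0,0,0,0,20]]';python3 -m creep '[[0,0,0,0,0,0.02,20],[0,0,0,0,0,0,20]]';python3 -m creep '[[0,0,0,0,0,0.01,20],[0,0,0,0,0,0,20]]';python3 -m creep '[[0,0,0,0,0,0.01,20],[0,0,0,0,0,0,20]]';python3 -m creep '[[0,0,0,0,0,0,20],[0,0,0,0,0,0,20]]'; done | grep -E 'ft|tcp|clock'
```

```text
clock: 18.4
tcp_pos: [0.5012, -0.059, 0.2608]
ft_force: [2.1, 3.9, -11.0]
clock: 18.57
tcp_pos: [0.5012, -0.059, 0.2605]
ft_force: [1.1, 4.2, -8.0]
clock: 18.73
tcp_pos: [0.5013, -0.059, 0.2603]
ft_force: [-0.9, 3.8, -6.1]
clock: 18.9
tcp_pos: [0.5013, -0.059, 0.2602]
ft_force: [-1.4, 4.2, -0.2]
clock: 19.07
tcp_pos: [0.5014, -0.059, 0.2601]
ft_force: [-2.4, 4.8, 1.1]
```

```bash
for i in 1; do python3 -m creep '[[0,0,0,0,0,0.01,20],[0,0,0,0,0,0,20]]';python3 -m creep '[[0,0,0,0,0,0.01,20],[0,0,0,0,0,0,20]]';python3 -m creep '[[0,0,0,0,0,0.02,20],[0,0,0,0,0,0,20],[0,0,0,0,0,0,20]]'; done | grep -E 'ft|tcp|clock'
```

```text
clock: 19.23
tcp_pos: [0.5014, -0.059, 0.2596]
ft_force: [-3.3, 3.1, 2.6]
clock: 19.4
tcp_pos: [0.5014, -0.059, 0.2589]
ft_force: [-2.9, 3.2, 2.3]
clock: 19.65
tcp_pos: [0.5013, -0.059, 0.2578]
ft_force: [-2.7, 3.6, 2.2]
```

Now the handle pushes back up about 2.4 N while I ease down, so the sear is carrying the load. I'll return to the neutral height and release.

```bash
for i in 1; do python3 -m creep '[[0,0,0,0,0,-0.03,20],[0,0,0,0,0,-0.02,20],[0,0,0,0,0,0,20]]';python3 -m creep '[[0,0,0,0,0,0,20],[0,0,0,0,0,0,30],[0,0,0,0,0,0,45],[0,0,0,0,0,0,60],[0,0,0,0,0,0,80],[0,0,0,0,0,0,100],[0,0,0,0,0,0,100],[0,0,0,0,0,0,100],[0,0,0,0,0,0,100],[0,0,0,0,0,0,100]]';done | grep -E 'ft|tcp|clock|open'
 python3 - <<'E'
from h import *
print(status.read_state()['joint_pos'])
im=cams.grab_frame("side");x,y,w,h=(240,60,140,150)
im=cv2.resize(im[y:y+h,x:x+w],None,fx=4,fy=4,interpolation=cv2.INTER_CUBIC);cv2.imwrite("pics/side6z.png",im)
E
```

```text
clock: 19.9
tcp_pos: [0.5013, -0.059, 0.26]
ft_force: [-2.9, 3.1, 2.0]
opening: 0.0365
clock: 20.73
tcp_pos: [0.5012, -0.0592, 0.2597]
ft_force: [0.9, -0.3, 1.2]
opening: 0.0779
[-35.58252619  -1.2052562   39.15825975 103.04590789   0.78806364
  77.88205355  74.78214484]
```

View pics/side6z.png

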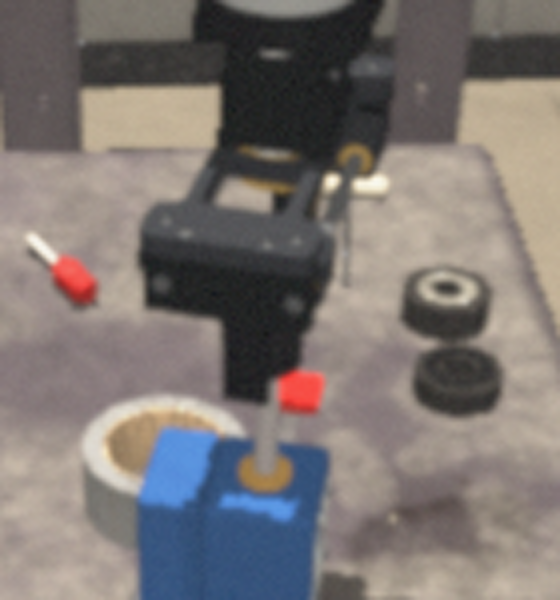

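Rod (cols 258–275, rows 380–460) is still extended with the jaws open, so the handle stays up. Going up and over to the pad.

```bash
python3 -m creep '[[0,0,0,0,0,-0.7,100],[0,0,0,0,0,-0.7,100],[0,0,0,0,0,-0.4,100],[0,0,0,-0.05,-0.62,0,0],[0,0,0,-0.05,-0.62,0,0],[0,0,0,-0.05,-0.62,0,0],[0,0,0,-0.05,-0.62,0,0],[0,0,0,-0.05,-0.62,0,0],[0,0,0,0,0,0,0]]' 30
python3 - <<'E'
from h import *
print(status.read_state()['joint_pos'])
im=cams.grab_frame("side");x,y,w,h=(240,60,140,150)
im=cv2.resize(im[y:y+h,x:x+w],None,fx=4,fy=4,interpolation=cv2.INTER_CUBIC);cv2.imwrite("pics/side7z.png",im)
E
```

```text
clock: 21.53
tcp_pos: [0.4691, -0.1859, 0.3322]
orientation: [[-0.945, 0.327, 0.001], [0.327, 0.945, -0.002], [-0.001, -0.002, -1.0]]
ft_force: [0.1, -1.0, 0.2]
opening: 0.0548
[-29.76123002  -3.72873849  46.57436881  96.35697907   2.81550199
  86.14651084  87.47280458]
```

View pics/side7z.png

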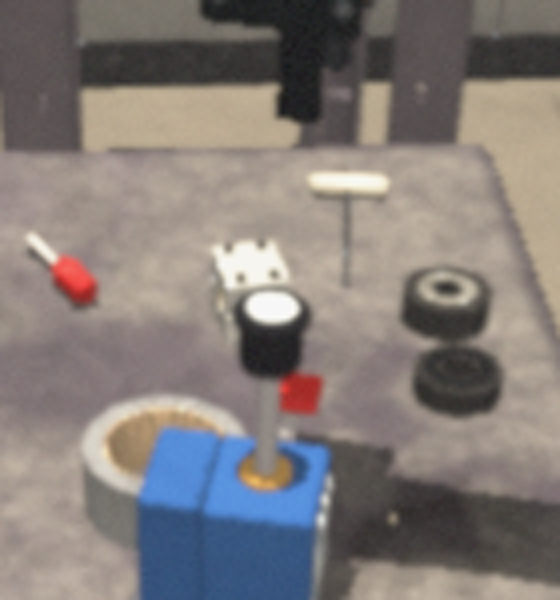

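Handle clearly stands drawn by itself (cap at crop (272,308), long rod below it). Rotate for the press.

```bash
python3 -m creep '[[0,0,1,0,0,0,0],[0,0,1,0,0,0,0],[0,0,1,0,0,0,0],[0,0,1,0,0,0,0],[0,0,1,0,0,0,0],[0,0,1,0,0,0,0],[0,0,1,0,0,0,0],[0,0,1,0,0,0,0],[0,0,1,0,0,0,0],[0,0,1,0,0,0,0]]' 30;python3 -m creep '[[0,0,1,0,0,0,0],[0,0,1,0,0,0,0],[0,0,1,0,0,0,0],[0,0,1,0,0,0,0],[0,0,0.3,0,0,0,0],[0,0,0,0,0,0,0],[0,0,0,0,0,0,0]]' 30
python3 - <<'E'
from h import *
print(status.read_state()['joint_pos'])
E
```

```text
clock: 22.42
tcp_pos: [0.4715, -0.1784, 0.3316]
orientation: [[-0.194, 0.981, -0.0], [0.981, 0.194, 0.0], [0.0, -0.0, -1.0]]
ft_force: [-0.9, -0.4, 0.1]
opening: 0.0003
clock: 23.0
tcp_pos: [0.4714, -0.1788, 0.3317]
orientation: [[0.246, 0.969, -0.0], [0.969, -0.246, 0.0], [0.0, -0.0, -1.0]]
ft_force: [0.5, 1.1, -0.3]
opening: 0.0003
[-26.392133    -3.30192508  42.74665098  96.31446057   2.23655751
  86.12292217   1.89383571]
```

```bash
python3 -m creep '[[0,0,0,-0.04,0,0.6,0],[0,0,0,0,0,0.6,0],[0,0,0,0,0,0.6,0],[0,0,0,0,0,0.6,0],[0,0,0,0,0,0.6,0],[0,0,0,0,0,0.6,0],[0,0,0,0,0,0.5,0],[0,0,0,0,0,0,0],[0,0,0,0,0,0,0]]' 30
python3 - <<'E'
from h import *
for n in("side","top"):
    im=cams.grab_frame(n);x,y,w,h=(240,60,140,150) if n=="side" else (220,160,180,140)
    cv2.imwrite(f"pics/{n}8z.png",cv2.resize(im[y:y+h,x:x+w],None,fx=4,fy=4,interpolation=cv2.INTER_CUBIC))
E
```

```text
clock: 23.75
tcp_pos: [0.4703, -0.1808, 0.1673]
orientation: [[0.248, 0.969, -0.002], [0.969, -0.248, -0.0], [-0.001, -0.002, -1.0]]
ft_force: [-0.8, -0.2, 0.6]
opening: 0.0003
```

View pics/side8z.png

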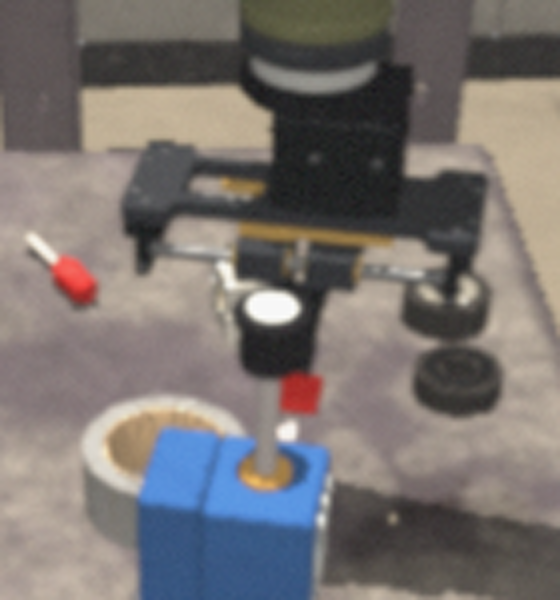

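View pics/top8z.png

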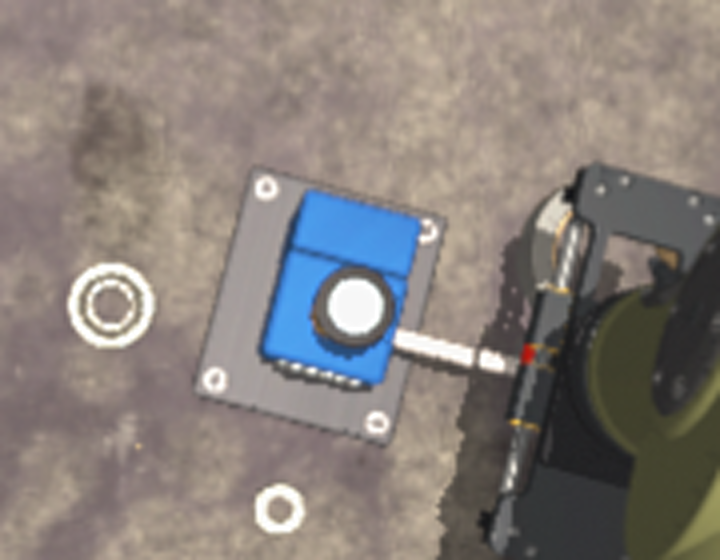

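Fingertips are above the red pad, well clear of the handle. Pressing in small steps.

```bash
for i in 1; do python3 -m creep '[[0,0,0,0,0,0.2,0],[0,0,0,0,0,0.2,0],[0,0,0,0,0,0,0]]' 30;python3 -m creep '[[0,0,0,0,0,0.1,0],[0,0,0,0,0,0,0]]' 30;python3 -m creep '[[0,0,0,0,0,0.1,0],[0,0,0,0,0,0,0]]' 30; python3 -m creep '[[0,0,0,0,0,0.1,0],[0,0,0,0,0,0,0]]' 30;done | grep -E 'ft|tcp|clock'
```

```text
clock: 24.1
tcp_pos: [0.4705, -0.181, 0.1509]
ft_force: [0.0, 0.9, 1.3]
clock: 24.27
tcp_pos: [0.4707, -0.1815, 0.1475]
ft_force: [0.0, -0.6, 2.0]
clock: 24.43
tcp_pos: [0.4708, -0.1816, 0.1435]
ft_force: [1.1, -0.6, 2.3]
clock: 24.6
tcp_pos: [0.471, -0.182, 0.1397]
ft_force: [0.4, -1.7, 3.2]
```

```bash
for i in 1; do python3 -m creep '[[0,0,0,0,0,0.1,0],[0,0,0,0,0,0.1,0],[0,0,0,0,0,0,0]]' 30;python3 -m creep '[[0,0,0,0,0,0.1,0],[0,0,0,0,0,0,0]]' 30;done | grep -E 'ft|tcp|clock'
python3 - <<'E'
from h import *
for n in("side",):
    im=cams.grab_frame(n);x,y,w,h=(240,60,140,190)
    cv2.imwrite(f"pics/{n}9z.png",cv2.resize(im[y:y+h,x:x+w],None,fx=3,fy=3,interpolation=cv2.INTER_CUBIC))
E
```

```text
clock: 24.85
tcp_pos: [0.4708, -0.1835, 0.1319]
ft_force: [-1.1, -5.3, 4.7]
clock: 25.02
tcp_pos: [0.4706, -0.1839, 0.128]
ft_force: [-1.9, -5.8, 6.1]
```

View pics/side9z.png

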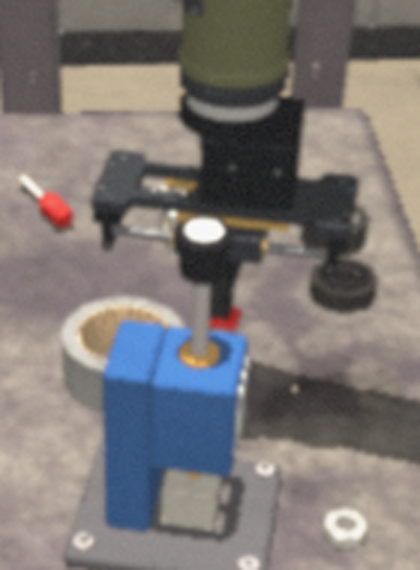

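```bash
for i in 1; do python3 -m creep '[[0,0,0,-0.03,0,0.08,0],[0,0,0,0,0,0,0]]' 30;python3 -m creep '[[0,0,0,-0.02,0,0.08,0],[0,0,0,0,0,0,0]]' 30;done | grep -E 'ft|tcp|clock'
python3 - <<'E'
from h import *
for n in("side",):
    im=cams.grab_frame(n);x,y,w,h=(240,60,140,190)
    cv2.imwrite(f"pics/{n}10z.png",cv2.resize(im[y:y+h,x:x+w],None,fx=3,fy=3,interpolation=cv2.INTER_CUBIC))
E
```

```text
clock: 25.23
tcp_pos: [0.4702, -0.1836, 0.1244]
ft_force: [-1.0, -3.7, 2.9]
clock: 25.4
tcp_pos: [0.47, -0.1836, 0.1209]
ft_force: [-0.4, -4.0, 3.0]
```

View pics/side10z.png

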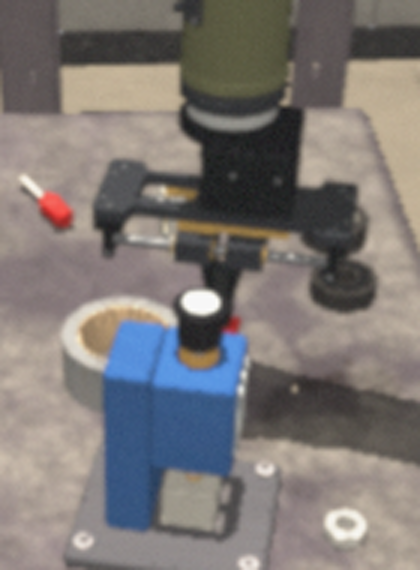

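Fired: the handle has dropped to the bush. Now let go, raising straight up, and check.

```bash
python3 -m creep '[[0,0,0,0,0,-0.3,0],[0,0,0,0,0,-0.5,0],[0,0,0,0,0,-0.7,0],[0,0,0,0,0,-0.8,0],[0,0,0,0,0,-0.8,0],[0,0,0,0,0,-0.8,0],[0,0,0,-0.8,0,0,0],[0,0,0,-0.8,0,0,0],[0,0,0,0,0,0,0]]' 30
python3 - <<'E'
from h import *
def blob(n,im,x0,y0,x1,y1):
    hsv=cv2.cvtColor(im,cv2.COLOR_BGR2HSV)[y0:y1,x0:x1]
    m=((hsv[...,2]>185)&(hsv[...,1]<60)).astype(np.uint8)
    k,l,st,ce=cv2.connectedComponentsWithStats(m);i=1+np.argmax(st[1:,4]);return ce[i]+[x0,y0],st[i]
P={}
for n in("side","top"):
    im=cams.grab_frame(n);x,y,w,h=(240,140,140,150) if n=="side" else (220,190,180,115)
    cv2.imwrite(f"pics/{n}11z.png",cv2.resize(im[y:y+h,x:x+w],None,fx=4,fy=4,interpolation=cv2.INTER_CUBIC))
    P[n]=blob(n,im,*((295,150,320,172) if n=="side" else (290,225,320,250)))
print(P);t=P["top"][0];s=P["side"][0]
print(tri(("top",*t),("side",*s)))
o,dd=ray("side",*s);print("axis z",o[2]+dd[2]*(-.0593-o[1])/dd[1])
o,dd=ray("side",306.61,157.573);print("axis z before",o[2]+dd[2]*(-.0593-o[1])/dd[1])
E
```

```text
clock: 26.2
tcp_pos: [0.4519, -0.2505, 0.2788]
orientation: [[0.256, 0.967, 0.001], [0.967, -0.256, -0.002], [-0.001, 0.001, -1.0]]
ft_force: [-0.5, -1.0, -0.5]
opening: 0.0003
{'side': (array([306.46341463, 160.26829268]), array([ 6,  7, 12,  8, 82], dtype=int32)), 'top': (array([305.71212121, 237.15151515]), array([ 10,   6,  13,  13, 132], dtype=int32))}
(array([ 0.50122051, -0.05941834,  0.20784995]), np.float64(0.0025259769272041573))
axis z 0.20771792300667546
axis z before 0.21430068834078808
```

View pics/side11z.png

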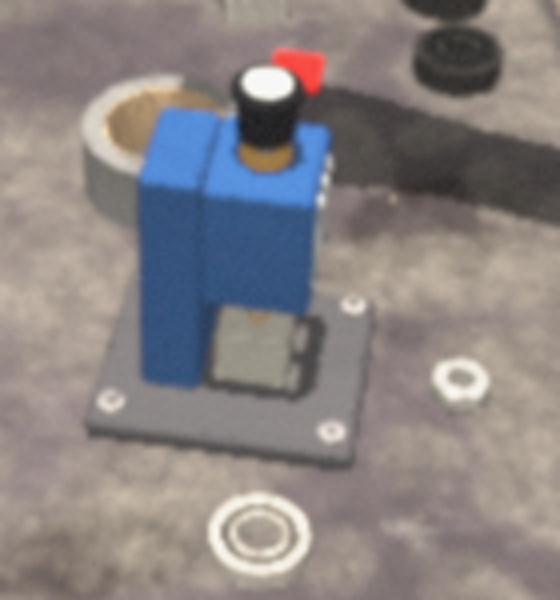

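View pics/top11z.png

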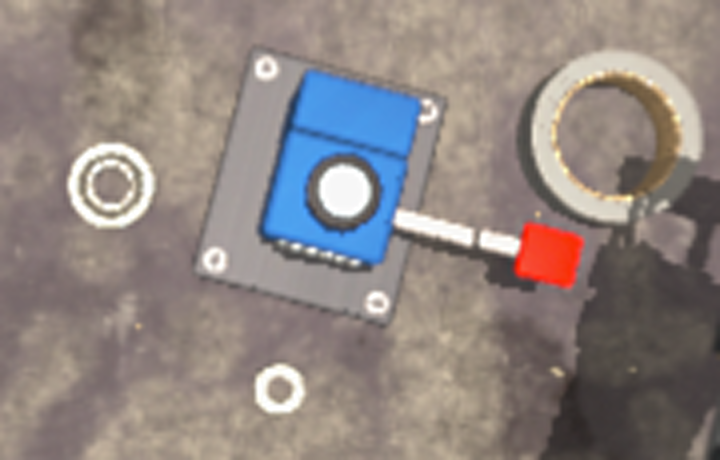

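Cap is now 6.6 mm below its starting height, consistent with the striker at −6 mm on a pin driven home. The pad is back up, and the tape, bearing and nut are at the same pixels as before.

```bash
python3 -m creep '[[0,0,0,0,0,0,0],[0,0,0,0,0,0,0],[0,0,0,0,0,0,0]]' && python3 -c "
from station import order;print(order.finish_job())"
```

```text
clock: 26.55
tcp_pos: [0.4547, -0.2436, 0.2771]
orientation: [[0.246, 0.969, -0.001], [0.969, -0.246, 0.001], [0.001, -0.001, -1.0]]
ft_force: [-0.6, 0.6, 0.1]
opening: 0.0009
the job is handed in; nothing more can be done
None
```

The punch was cocked, released and fired once, and I handed the job in at about 26.5 s of the 64 s allowed.

**Cocking:** I gripped the handle by its flange and drew it up in roughly 1 mm steps. The sear caught near 50 mm of draw. I went to 51.7 mm at most, where the upward pull peaked at about 11.5 N. That is close to the spring load alone, so the rubber stop was barely loaded, if at all.

The first ease-down at about 49 mm dropped to zero pull, then slipped off before I let go. I drew about 2 mm higher and eased down again. This time the handle pushed back up at about 2.5 N, so the sear was carrying the load. After I opened the jaws, the pictures showed the handle standing up by itself.

**Firing:** The trip lever fired somewhere between 23 and 30 mm of pad travel by my reading, a little beyond the stated 11 to 22 mm. The force on the pad reached about 6 N vertically, with about 6 N sideways.

**Last checks:**
- **Pin:** The handle cap measured 6.6 mm below its starting height, which matches the striker resting on a pin driven home. I judged the pin by this; its head was too small in the pictures to measure directly.
- **Lever:** It has returned to its rest position.
- **Bystanders:** The tape, bearing and nut have not visibly moved.
- **Robot:** It is clear of everything, and the wrist force is near zero.

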